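Used lid off the counter into the wash tub

ROBOT

A 7-joint arm with a two-finger parallel gripper is mounted at the origin on the work surface. World frame = base frame: x ahead of the robot, y to its left, z up, the work surface at z = 0. Lengths are in m, angles in rad, forces in N, time in s.
With the tool pointing down it reaches from about 0.4 to 0.85 m from the base axis. Payload 10.4 kg.
Tool frame: the origin (TCP) lies at the very end of the fingers, on their centre line; the grasp point (between the pads) lies 19 mm behind it; z points along the fingers, y is the direction in which the jaws open and shut (so a half turn about z gives the same grasp; the last joint's range is limited). The gripper opens to 87 mm and grips with 3 to 60 N. Pads are 19 mm wide; open, the fingers measure 117 mm over their backs; the gripper's body (75 mm by 190 mm) begins 51 mm behind the grasp point.
Start: joints at [1.222, 0.332, -0.065, 1.46, 0.022, 1.35, -0.088], TCP at [0.2, -0.592, 0.223] pointing down, gripper open.
Joint ranges: [-2.6, 2.6], [-0.5, 2.12], [-1.47, 1.34], [0.16, 2.42], [-1.27, 4.41], [0.06, 2.06], [-2.6, 2.6]. Speed limits (rad/s): [2.22, 2.22, 2.79, 2.79, 3.14, 3.14, 3.14].

INTERFACE

Orientations are given as a unit quaternion [x, y, z, w].
In Python, from bench import r, eyes, job gives the robot as it stands. The module is installed in compiled form; this text tells all that it offers.
- The arm moves only by the tool play_rows, never from a script. Its argument "motion" is a list of rows, each a list of 7 numbers: the shift along the tool's x, y, z as a fraction of full scale, then the turn, a rotation vector about the tool's x, y, z as a fraction of full scale, then the opening in per cent of the stroke, from 0 (shut) to 100 (fully open). A call has 1 to 5 rows; each row is the pose to reach, as a shift and turn from the pose commanded when the call began, along the tool's axes at that moment; what a row does not reach only later rows make up. Full scale, the value 1, is 0.2 m for a shift and 90 degrees for a turn. A row lasts 1/8 s, in which the tool goes at most 62.5 mm and 10.7 degrees, less where a joint would pass 70% of its speed; a pose out of reach is approached as far as the arm can. A call with a number of a shift or a turn outside -1 to 1 is refused whole. A call with a gripper value outside its range is refused whole. The fingers move at their own pace and stop on an object; "squeeze" is the grip in N (left out, the last holds). Time passes only in rows, so rows that repeat a pose let the fingers close. It gives the time, the measured TCP pose, the force and the opening at its end, in the units of the state.
- r.read_state(): the state, without advancing time (a new reading comes with each control period).
- eyes.camera(name): name is "scene" or "top"; returns a dict with "image" (480x640x3 uint8, red, green, blue), "mtx" (3x3 intrinsics, pixels), "R" (3x3) and "t" (3): a world point X has camera coordinates R X + t. Camera axes: x right, y down, z forward; pixel columns grow to the right and rows downward; lengths in m; the calibration is good to about 2 mm. A picture is of the moment at which its call begins. There is no depth.
- job.close_job(): hands the job in, once; it reports no verdict.
Trained networks look in a picture, given as the dict that the camera call returned (one of the last four; its "shot" number tells which), for a name from the list of things; names that differ only in an ending like _2 or _b are one class to them, and where a whole thing is asked for, a point or a joint stands for the part that bears it (a point fixed in the world has none). Each returns a list of dicts, best first, with "p" (0 to 1); they miss things now and then, are a little off and sometimes report something else, mostly with a low value. They report only what shows in the picture. A call takes as long as a camera call. They do not tell look-alikes from the thing itself.
- eyes.regions_of(picture, label): "region" (480x640 bool, what is visible of it) and "xy" ([column, row] in pixels, amid what is visible of it).
- eyes.landmark_of(picture, label): "xy" ([column, row] in pixels: a listed point, or the origin of a listed thing).
The state is a dict: "time": time; "joint_positions": joint angles; "joint_vel": joint speeds; "joint_torque": joint torques, N m; "ee_pos": TCP position; "eef_rot": TCP orientation; "ft_force": force on the tool from outside, world axes, zero at the start; "torque": the same for the moment, N m; "width": finger opening in m.
Only numpy, scipy, OpenCV 4.12 (cv2) and the standard library are available. Lean on these libraries where they do the work, as an engineer would, in place of code of your own. Each camera call takes 0.05 s, during which the arm holds its last target. There are 200 camera calls.

TASK

The yellow lid has been on raw chicken and has to be washed: slide it along the steel table, without lifting it, and push it off the far edge so that it drops into the grey wash tub standing below. Leave the clean blue and white lids where they are.

Things in the scene. Friction and masses are not known exactly. Their poses are not given: they have to be found in the camera images.
- yellow_lid_center (a point): The used lid: yellow plastic, 110 x 90 mm and 16 mm high, about 60 g, with rounded corners and a raised rim, lying flat and loose on the table; this point is at its centre, half-way up (8 mm above the table); x along its 110 mm side, y along its 90 mm side, z up. The three lids lie in a row along y, in any order, about 170 mm apart.
- blue_lid_center (a point): A clean lid, blue plastic, same form and size (110 x 90 mm and 16 mm high, about 60 g, with rounded corners and a raised rim, lying flat and loose on the table; this point is at its centre, half-way up (8 mm above the table); x along its 110 mm side, y along its 90 mm side, z up). To be left alone.
- white_lid_center (a point): A clean lid, white plastic, same form and size (110 x 90 mm and 16 mm high, about 60 g, with rounded corners and a raised rim, lying flat and loose on the table; this point is at its centre, half-way up (8 mm above the table); x along its 110 mm side, y along its 90 mm side, z up). To be left alone.
- tub: Grey open plastic wash tub, 400 (x) x 600 (y) x 110 mm high, walls 6 mm, fixed beyond the table's far edge. Origin: centre of its underside, 160 mm below the table top; rim 50 mm below the table top. The straight far edge lies at x = -160 mm in its frame, parallel to its y, so it begins 40 mm under the table. All lids lie within its length: a push straight along +x sends one in.
There are look-alikes about, which are no part of the job. Several things look just like the part that bears yellow_lid_center: the one meant starts farthest from the robot's base.

How it is judged:
By the outcome, as a careful person would: the job done as asked, in the order asked, and still so for the second after the job is handed in, with the robot touching nothing.
It also fails if it takes over 32 s, if anything falls off the work surface, if the arm or the gripper's body presses on something with over 40 N, if the wrist force passes 120 N, or if a joint passes its speed limit or range.

## Working session

There is one attempt and no reset: what is moved stays moved. The work goes in short steps, Python scripts to look and compute and a tool call to move; the robot and the scene stay as the last step left them, time stands still between calls to the robot, and variables do not carry over. Pictures are saved under pics/ and viewed, about 8 in all and at most 12, crops included, and the job is handed in when it is done.

Besides the shell and the picture viewer there is one more tool, called after "Emit:" as name(argument=value, ...), one argument or row to a line, values as JSON. play_rows: Moves the arm, as the interface text tells. Shift numbers are shares of 0.2 m and turn numbers shares of 90 degrees, none past 1 either way. Its arguments: {"type":"object","properties":{"motion":{"type":"array","items":{"type":"array","items":{"type":"number"}}},"squeeze":{"type":"number"}},"required":["motion"]}

```bash
mkdir -p pics && cat > h.py <<'E'
import numpy as np, cv2
from bench import r, eyes, job
from scipy.spatial.transform import Rotation as Ro
def back(p, uv, z):
    d=np.linalg.inv(p["mtx"])@np.array([uv[0],uv[1],1.]); R=np.array(p["R"]);t=np.array(p["t"])
    c=-R.T@t; d=R.T@d; return c+d*(z-c[2])/d[2]
def proj(p,X):
    x=p["mtx"]@(np.array(p["R"])@np.array(X)+p["t"]); return x[:2]/x[2]
def save(p,n): cv2.imwrite("pics/"+n,cv2.cvtColor(p["image"],cv2.COLOR_RGB2BGR))
E
python3 - <<'E'
from h import *
s=r.read_state(); print({k:np.round(v,3) for k,v in s.items()}); print(Ro.from_quat(s["eef_rot"]).as_matrix().round(3))
for n in ("scene","top"):
    p=eyes.camera(n); save(p,n+"0.png"); print(n, "cam",(-np.array(p["R"]).T@p["t"]).round(3))
    for l in ("yellow_lid_center","blue_lid_center","white_lid_center","tub"):
        for d in eyes.landmark_of(p,l): print(l,round(d["p"],2),np.round(d["xy"],1),[back(p,d["xy"],z).round(3).tolist() for z in (0.008,-.16,.1)])
E
```

```text
{'time': np.float64(0.0), 'joint_positions': array([ 1.222,  0.333, -0.065,  1.461,  0.022,  1.35 , -0.089]), 'joint_vel': array([ 0.001, -0.   ,  0.   ,  0.001, -0.001, -0.   , -0.   ]), 'joint_torque': array([ 0.0000e+00, -6.2325e+01,  2.5000e-02, -3.8989e+01, -6.1000e-02,
        4.0000e-02,  0.0000e+00]), 'ee_pos': array([ 0.2  , -0.592,  0.222]), 'eef_rot': array([ 0.987,  0.162, -0.   , -0.001]), 'ft_force': array([-0.961, -0.568, -0.046]), 'torque': array([-0.02 , -0.021, -0.045]), 'width': np.float64(0.087)}
[[ 0.947  0.32  -0.   ]
 [ 0.32  -0.947  0.001]
 [-0.    -0.001 -1.   ]]
scene cam [0.884 0.588 0.465]
yellow_lid_center 0.74 [405.9 162.1] [[0.343, -0.033, 0.008], [0.144, -0.261, -0.16], [0.452, 0.092, 0.1]]
yellow_lid_center 0.68 [318.7 132.3] [[0.419, -0.236, 0.008], [0.249, -0.54, -0.16], [0.513, -0.071, 0.1]]
yellow_lid_center 0.67 [295.8 176.8] [[0.548, -0.099, 0.008], [0.425, -0.352, -0.16], [0.616, 0.039, 0.1]]
yellow_lid_center 0.31 [423.3 280.1] [[0.529, 0.24, 0.008], [0.398, 0.113, -0.16], [0.6, 0.31, 0.1]]
blue_lid_center 0.91 [338.3 222.1] [[0.556, 0.063, 0.
[... 187 characters left out ...]
.215, 0.008], [0.798, 0.078, -0.16], [0.834, 0.29, 0.1]]
top cam [0.476 0.007 0.82 ]
yellow_lid_center 0.76 [330.  381.3] [[0.352, -0.027, 0.008], [0.327, -0.035, -0.16], [0.366, -0.024, 0.1]]
yellow_lid_center 0.74 [464.9 342.4] [[0.416, -0.233, 0.008], [0.404, -0.283, -0.16], [0.423, -0.206, 0.1]]
yellow_lid_center 0.57 [380.  252.5] [[0.551, -0.1, 0.008], [0.566, -0.122, -0.16], [0.543, -0.088, 0.1]]
blue_lid_center 0.55 [273.9 243.5] [[0.56, 0.066, 0.008], [0.577, 0.078, -0.16], [0.551, 0.059, 0.1]]
white_lid_center 0.86 [160.7 259.3] [[0.53, 0.24, 0.008], [0.541, 0.288, -0.16], [0.524, 0.213, 0.1]]
tub 0.66 [277.9 131. ] [[0.741, 0.066, 0.008], [0.795, 0.079, -0.16], [0.711, 0.06, 0.1]]
```

View pics/top0.png

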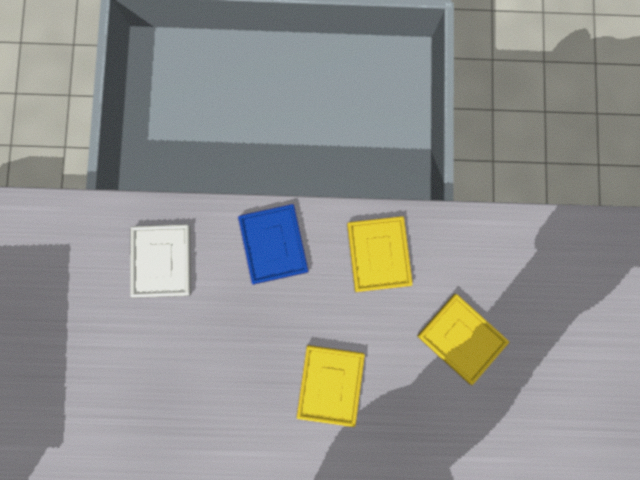

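View pics/scene0.png

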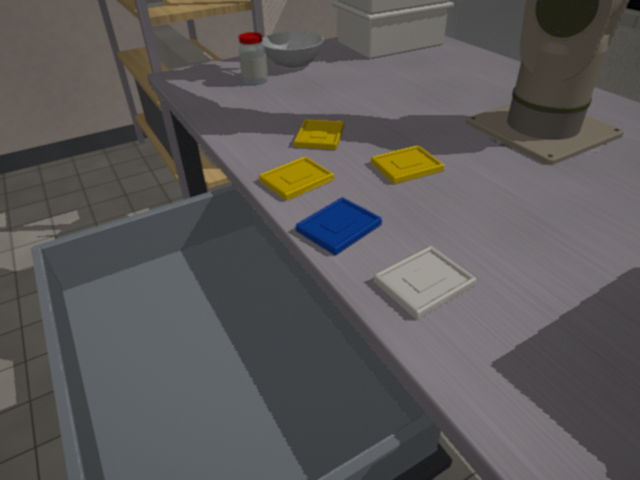

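The top picture shows the row near the edge: white (160,260), blue (274,243), yellow (380,252). Two more yellow lids lie nearer the base, at (465,342) and (330,381). Base distances for the three yellow lids are about 0.56 m at (380,252), 0.48 m at (465,342) and 0.35 m at (330,381). So (380,252) is the one meant, and it is also the one in the row. I'll check it in a crop, along with the edge and its yaw.

```bash
python3 - <<'E'
from h import *
p=eyes.camera("top")
for l in ("yellow_lid_center","blue_lid_center","white_lid_center"):
  for d in eyes.regions_of(p,l):
    if d["p"]<.3: continue
    c=max(cv2.findContours(d["region"].astype(np.uint8),0,2)[0],key=cv2.contourArea)
    b=np.array([back(p,q,.012)[:2] for q in c[:,0]],np.float32)
    print(l,round(d["p"],2),np.round(d["xy"]),[np.round(v,3) for v in cv2.minAreaRect(b)], b.min(0).round(3), b.max(0).round(3))
e=[back(p,q,0) for q in ((20,188.5),(620,206.5))]; print("edge",np.round(e,3))
for X in ((.46,-.1,.006),): print(proj(p,X))
im=cv2.resize(p["image"][180:400,280:540],None,fx=3,fy=3)[:600,:780]; cv2.imwrite("pics/crop1.png",im[...,::-1])
def prow(X,yaw_deg):
    s=r.read_state(); R=Ro.from_quat(s["eef_rot"]); T=Ro.from_euler("z",yaw_deg,degrees=True)*Ro.from_euler("x",180,degrees=True)
    print((R.inv().apply(np.array(X)-s["ee_pos"])/.2).round(3), np.degrees((R.inv()*T).as_rotvec()/90).round(3))
prow((.46,-.1,.2),-1)
E
```

```text
yellow_lid_center 0.95 [332. 382.] [array([ 0.348, -0.029]), array([0.091, 0.112]), np.float64(83.571)] [ 0.288 -0.078] [0.406 0.02 ]
yellow_lid_center 0.67 [378. 252.] [array([ 0.549, -0.099]), array([0.109, 0.093]), np.float64(8.349)] [ 0.49 -0.15] [ 0.607 -0.047]
yellow_lid_center 0.64 [463. 340.] [array([ 0.423, -0.23 ]), array([0.114, 0.094]), np.float64(48.809)] [ 0.355 -0.3  ] [ 0.49  -0.158]
blue_lid_center 0.65 [380. 255.] [array([ 0.549, -0.099]), array([0.11 , 0.093]), np.float64(8.073)] [ 0.49 -0.15] [ 0.609 -0.047]
blue_lid_center 0.56 [274. 242.] [array([0.559, 0.067]), array([0.112, 0.092]), np.float64(13.887)] [0.496 0.011] [0.623 0.123]
white_lid_center 0.75 [160. 258.] [array([0.528, 0.239]), array([0.112, 0.094]), np.float64(3.184)] [0.471 0.189] [0.586 0.287]
edge [[ 0.636  0.47   0.   ]
 [ 0.638 -0.486  0.   ]]
[378.69903671 311.21081785]
[ 2.019 -1.915  0.113] [ 0.    -0.     0.219]
```

View pics/crop1.png

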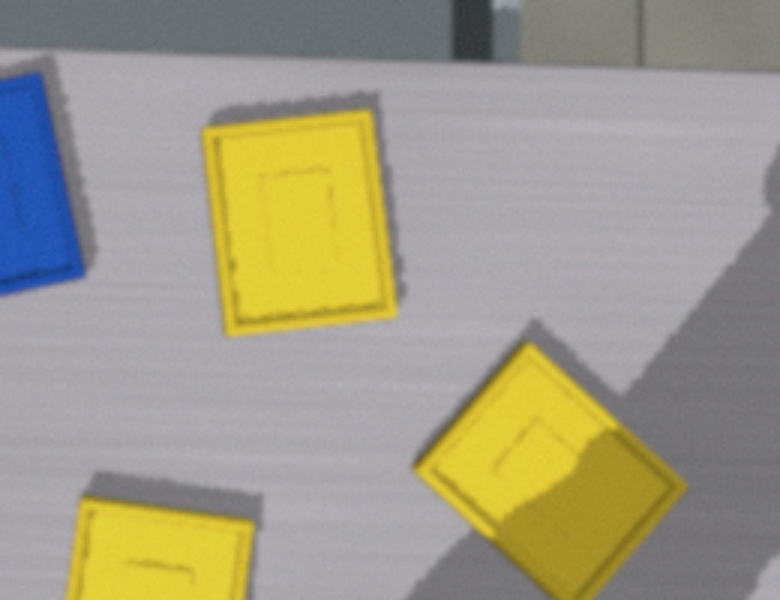

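The crop confirms it: target yellow lid at about (300,225) in the crop, free on all sides and yawed about 7°. The blue lid is to its left and the look-alikes are below. The table edge is at x≈0.637, and it runs parallel to y.

Emit:
play_rows(
  motion=[
    [0.2,-0.19,0,0,0,0.05,50],
    [0.4,-0.38,0,0,0,0.1,50],
    [0.6,-0.57,0,0,0,0.15,50],
    [0.8,-0.76,0,0,0,0.2,50],
    [1,-0.95,0,0,0,0.22,50],
  ],
)

```text
time: 1.32
ee_pos: [0.3294, -0.3465, 0.2228]
eef_rot: [1.0, -0.011, 0.0, 0.0]
ft_force: [0.9, -0.0, 0.6]
width: 0.0472
```

Emit:
play_rows(
  motion=[
    [0.13,-0.25,0,0,0,-0.005,50],
    [0.26,-0.5,0,0,0,-0.014,50],
    [0.42,-0.75,0.15,0,0,-0.014,50],
    [0.57,-1,0.35,0,0,-0.014,50],
    [0.57,-1,0.5,0,0,-0.014,50],
  ],
)

```text
time: 1.95
ee_pos: [0.4486, -0.147, 0.1222]
eef_rot: [1.0, 0.004, 0.001, -0.0]
ft_force: [-0.4, -1.4, 0.4]
width: 0.0437
```

Emit:
play_rows(
  motion=[
    [0.02,-0.24,0,0,0,0,50],
    [0.02,-0.24,0.2,0,0,0,50],
    [0.02,-0.24,0.4,0,0,0,50],
    [0.02,-0.24,0.52,0,0,0,50],
    [0.02,-0.24,0.57,0,0,0,50],
  ],
)

```text
time: 2.58
ee_pos: [0.4499, -0.1022, 0.0075]
eef_rot: [1.0, 0.001, -0.001, -0.0]
ft_force: [-0.2, -0.3, -0.1]
width: 0.0437
```

Emit:
play_rows(
  motion=[
    [0.1,0,0,0,0,0,50],
    [0.2,0,0,0,0,0,50],
    [0.28,0,0,0,0,0,50],
    [0.36,0,0,0,0,0,50],
    [0.42,0,0,0,0,0,50],
  ],
)

```text
time: 3.2
ee_pos: [0.5357, -0.1024, 0.0093]
eef_rot: [1.0, 0.001, 0.001, 0.0]
ft_force: [-1.0, -0.7, 0.5]
width: 0.0434
```

```bash
python3 - <<'E'
from h import *
p=eyes.camera("scene"); save(p,"scene1.png")
print(r.read_state()["ee_pos"])
for d in eyes.landmark_of(p,"yellow_lid_center"): print(round(d["p"],2),np.round(d["xy"]),back(p,d["xy"],.008).round(3))
E
```

```text
[ 0.53684627 -0.1022304   0.00936391]
0.67 [407. 164.] [ 0.344 -0.027  0.008]
0.56 [268. 180.] [ 0.596 -0.118  0.008]
0.45 [320. 131.] [ 0.414 -0.241  0.008]
```

View pics/scene1.png

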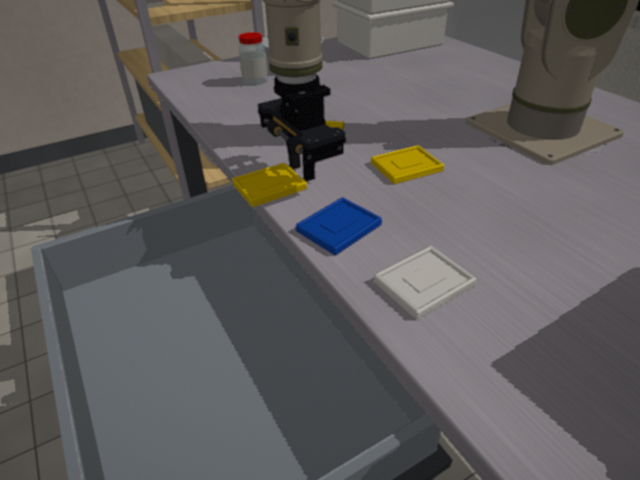

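The lid sits square on the fingers at (268,184), with its front just over the edge and the other lids untouched. Now I push it over.

Emit:
play_rows(
  motion=[
    [0.15,0,0.015,0,0,0,50],
    [0.32,0,0.015,0,0,0,50],
    [0.5,0,0.015,0,0,0,50],
    [0.68,0,0.015,0,0,0,50],
    [0.8,0,0.015,0,0,0,50],
  ],
)

```text
time: 3.92
ee_pos: [0.6955, -0.1019, 0.0057]
eef_rot: [1.0, 0.001, 0.0, -0.0]
ft_force: [-0.2, 0.7, 0.4]
width: 0.0433
```

```bash
python3 - <<'E'
from h import *
p=eyes.camera("scene"); save(p,"scene2.png")
s=r.read_state();print(s["ee_pos"],s["ft_force"])
E
```

```text
[ 0.69742308 -0.10146667  0.00565995] [-2.36496122 -0.14586747 -0.64502399]
```

View pics/scene2.png

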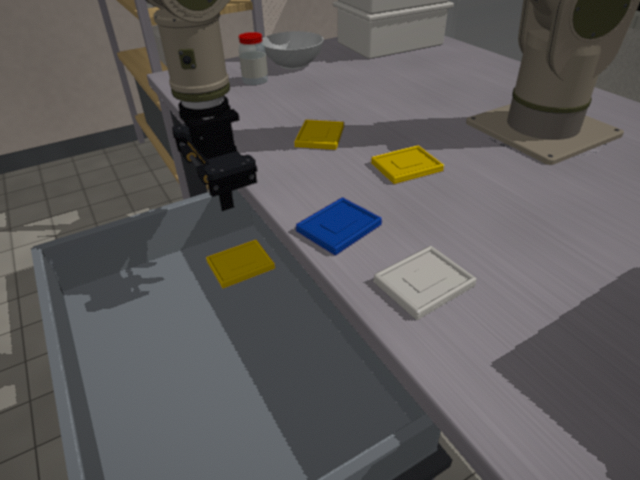

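The yellow lid is in the tub at (240,263). I'll raise the arm clear and check that everything is at rest.

Emit:
play_rows(
  motion=[
    [0,0,-0.2,0,0,0,50],
    [0,0,-0.45,0,0,0,50],
    [0,0,-0.7,0,0,0,50],
    [0,0,-0.75,0,0,0,50],
    [0,0,-0.75,0,0,0,50],
  ],
)

```text
time: 4.6
ee_pos: [0.6944, -0.102, 0.156]
eef_rot: [1.0, 0.001, 0.0, 0.0]
ft_force: [0.2, 0.7, -1.2]
width: 0.0437
```

```bash
python3 - <<'E'
from h import *
s=r.read_state();print(s["time"],s["ee_pos"],s["ft_force"],np.abs(s["joint_vel"]).max())
p=eyes.camera("scene"); save(p,"scene3.png")
for l in ("yellow_lid_center","blue_lid_center","white_lid_center"):
    for d in eyes.landmark_of(p,l): print(l,round(d["p"],2),np.round(d["xy"]),[back(p,d["xy"],z).round(3).tolist() for z in (0.008,-.146)])
E
```

```text
4.6 [ 0.69439243 -0.10200959  0.15596007] [ 0.17279781  0.72368911 -1.15814129] 0.03158357328396472
yellow_lid_center 0.93 [322. 132.] [[0.412, -0.236, 0.008], [0.253, -0.514, -0.146]]
yellow_lid_center 0.9 [239. 260.] [[0.73, 0.064, 0.008], [0.678, -0.113, -0.146]]
yellow_lid_center 0.87 [409. 162.] [[0.338, -0.031, 0.008], [0.154, -0.24, -0.146]]
blue_lid_center 0.67 [338. 222.] [[0.556, 0.061, 0.008], [0.446, -0.116, -0.146]]
white_lid_center 0.78 [422. 282.] [[0.533, 0.242, 0.008], [0.414, 0.126, -0.146]]
```

View pics/scene3.png

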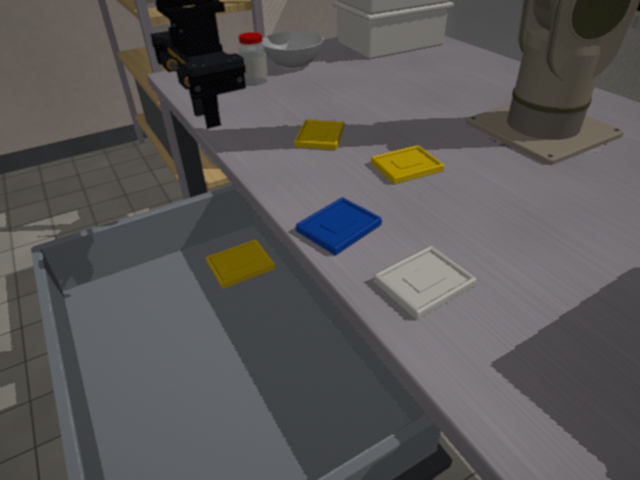

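The lid lies flat on the tub floor at (239,262). The blue and white lids and both look-alikes are unmoved, and the arm is clear.

```bash
python3 -c "
from bench import job
print(job.close_job())"
```

```text
the job is handed in; nothing more can be done
None
```

The yellow lid farthest from the base (about 0.56 m away, in the row with the blue and white lids) is in the grey wash tub, and I have handed the job in. I slid it along the table in +x with two half-open fingertips and pushed it off the far edge, without gripping or lifting it. The robot clock read 4.6 s when the arm was raised clear, before the hand-in.

**Last checks:**
- **Target lid:** it lies flat on the tub floor at about (0.68, -0.11) and did not move between the last two pictures.
- **Other lids:** the blue, white and two look-alike yellow lids measured within about 7 mm of where they started, which is within the detectors' scatter, and they look unmoved in the pictures.
- **Arm:** it is clear of everything, about 0.15 m above the table top, and the forces I read were never more than about 2.5 N.

One disagreement came up early: the networks once labelled the target lid "blue", and once labelled the white lid "yellow" with low confidence. The pictures settled both.

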